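# Fit the grating insert into the grater box and clip it down

### The job

Get the grater box ready: lift its spring clip until it stays open by itself, then slide the grating insert (rows of small raised teeth, not the one with the slanting blade) along the guides under the raised clip until you feel it meet the stop bar hidden under the hood. Then take hold of the clip and lower it, without letting it snap shut, so that its nose drops into the insert's pocket and holds it there. Never force the insert, nor press hard on it, and leave the other insert, the onion, lemon and garlic where they are.

Things in the scene. Friction and masses are not known exactly. Their poses are not given: they have to be found in the camera images.
- grater_box: Fixed clear tub with white frame, 216x104 mm, on suction feet. Origin: centre, on the worktop. +x: the way an insert goes in, from the open front sill (x -104). Bed top z 70. Square-edged side walls, inner faces y +-42.8, top z 76, leave the insert 0.8 mm a side. From x 4 on, lips cover the insert's edges: underside z 77.5, top z 82, inner edges y +-37.5; open between them up to the head.
- head_block: White head block at the far end of the frame, fixed to it; it bears the clip's hinge and the stop. Same origin and axes as grater_box. Its hood (x 57 to 112, z 78.5 to 84) hides the stop_bar, 12 mm thick steel, on which the insert's nose must come to rest. The bar is set to suit inserts of different lengths: its face is anywhere from x 60 to x 82, different each time and not measured, to be found by feel.
- clip (a joint): Clip angle: 0 shut, 1.75 rad fully open (stop). Hinge axis = box y, at box x 100, z 92; it swings up and over, away from the front. Over-centre spring: below 0.8 rad it pulls shut (about 0.22 N m when shut), above 0.8 it pulls open and stays. Let go at 0.8 it snaps. At rest: 0.03 nose in an insert's pocket; 0.09 nose on the plate outside the pocket; 0 no insert, nose bars the way.
- clip_grip (a point): Centre of the clip's black ribbed finger barrel: 14 mm diameter, 18 mm long along box y, on the end of a 12 mm wide steel arm; free on both end faces. 80 mm before and 12 mm above the hinge axis when shut (box x 20, z 104), behind and above it when open (box x 126, z 169). Pinched on its end faces it can turn between the pads.
- clip_nose: Black foot under the clip's arm, 8 mm along x, 18 mm wide, 17 mm high, which presses on the insert. Origin: centre of its underside, 50 mm before and 22 mm below the hinge axis when shut. A rubber foot: touches the pocket's floor at 0.055 rad and gives until 0.03.
- grating_insert: Loose grey plate 130x84x6 mm, about 0.09 kg, with a steel panel bearing rows of small raised teeth (2 mm high). Origin: centre of its underside; +x towards the nose, which goes in first; z up. Pocket for the clip's nose in the top, x 26 to 60, 30 mm wide, 3 mm deep. Home: flat on the bed, axes parallel to the box's, nose on the stop bar. It lies flat on the worktop, on either side of the box.
- grating_insert_grip (a point): Middle of the insert's upright thumb grip: block 26 mm along x, 16 mm along y, from the plate's top (z 6) to z 30, at the rear end (insert x -47). This point is 20 mm above the insert's underside.
- grating_insert_nose (a point): Middle of the insert's front edge (insert x 65, z 3). Home: where it meets the stop bar, box x 60 to 82, z 73.
- slicing_insert: The other insert: same width and grip but 138 mm long, and its steel panel has one slanting blade over a slot. Origin: on its underside, 65 mm from the rear edge. To be left alone.
- onion: Onion, 78x79x85 mm, standing behind and to the left of the box; origin: centre of its underside.
- lemon: Lemon, 78x55x56 mm, to the right of the box; origin: centre of its underside.
- garlic: Garlic bulb, 60x57x58 mm, to the right of the box; origin: centre of its underside.
Things that resemble listed ones, but are neither listed nor needed, are in the scene too. What is shaped like the grating_insert but purple is not meant.

How it is judged (in metres and radians):
On the way, in this order (a step that is already met when the one before it is completed fails the run):
1. the clip is lifted past its centre and stands open (value of joint clip above 1.4 rad), for 0.2 s.
2. the grating insert is home against the stop bar (within 1.5 mm), flat in the guides, under the raised clip (distance between grating_insert_nose and stop_bar_c0 below 0.0075 m and y of grating_insert_nose in the frame of grater_box between -0.003 and 0.003 m and z of grating_insert_nose in the frame of grater_box between 0.0715 and 0.0745 m and angle between the x axis of grating_insert and the x axis of grater_box, either way round below 0.06 rad and value of joint clip above 1.2 rad), for 0.2 s.
3. the clip is down, its nose in the pocket and pressing on the insert (distance between grating_insert_nose and stop_bar_c0 below 0.0075 m and y of grating_insert_nose in the frame of grater_box between -0.003 and 0.003 m and z of grating_insert_nose in the frame of grater_box between 0.0715 and 0.0745 m and angle between the x axis of grating_insert and the x axis of grater_box, either way round below 0.06 rad and value of joint clip below 0.06 rad and contact force between clip_nose and grating_insert above 0.5 N), for 0.2 s.
At the end, for the whole second after the job is handed in: The grating insert lies flat in the guides (within 3 mm sideways and 0.06 rad), at rest, its nose within 1.5 mm of the stop bar's face, and the clip is down (below 0.06 rad) with its nose in the pocket, pressing on the insert with more than 0.5 N (all of step 3 and linear speed of grating_insert below 0.01 m/s); the robot touches nothing.
It fails at once if the insert is driven against the stop bar with more than 15 N (contact force between grating_insert and head_block above 15 N).
It fails at once if the insert is pressed on the box or by the clip with more than 20 N (contact force between grating_insert and grater_box above 20 N).
It fails at once if the clip snaps shut (closes faster than 5 rad/s) (velocity of joint clip below -5 rad/s).
It fails at once if the slicing insert is moved more than 15 mm (distance of slicing_insert from where it was at the start of the episode above 0.015 m).
It fails at once if the onion, lemon or garlic is moved more than 15 mm (distance of any of onion, lemon, garlic from where it was at the start of the episode above 0.015 m).
It also fails if it takes over 72 s, if anything falls off the work surface, if the arm or the gripper's body presses on something with over 40 N, if the wrist force passes 120 N, or if a joint passes its speed limit or range.

### The arm

A 6-joint arm with a two-finger parallel gripper is mounted at the origin on a cart in front of the work surface, level with it; the furniture and walls round the work are solid. World frame = base frame: x ahead of the robot, y to its left, z up, the work surface at z = 0. Lengths are in mm, angles in rad, forces in N, time in s.
With the tool pointing down it reaches from about 275 to 750 mm from the base axis. Payload 10.2 kg.
Tool frame: the origin (TCP) lies at the very end of the fingers, on their centre line; the grasp point (between the pads) lies 19 mm behind it; x points along the fingers, y is the direction in which the jaws open and shut, and the axes are right-handed (so a half turn about x gives the same grasp; the last joint's range is limited). The gripper opens to 85 mm and grips with 20 to 120 N. Pads are 22 mm wide; open, the fingers measure 114 mm over their backs; the gripper's body (76 mm by 85 mm) begins 54 mm behind the grasp point. The pads swing forward as they close: fully open they stand 13 mm farther back than shut.
Start: joints at [-1.48, 0.313, 1.498, -0, 1.331, -0.223], TCP at [162.042, -499.373, 231.294] pointing down, gripper open.
Joint ranges: [-2.94, 2.94], [-0.97, 2.17], [0.19, 2.56], [-1.23, 4.37], [0.02, 3.11], [-2.88, 2.88]. Speed limits (rad/s): [2.39, 2.39, 3.01, 3.14, 3.14, 3.14].

### API

Orientations are given as a unit quaternion [w, x, y, z].
In Python, from rig import ctrl, viewer, finish_job gives the robot as it stands.
- The arm moves only by the tool carry_out, never from a script. Its argument "targets" is a list of rows, each an object of numbers: "x", "y", "z": the shift along the world's x, y, z in m; "ax", "ay", "az": the turn, a rotation vector about the world's x, y, z in rad; "hand": the opening, from -1 (shut) to 1 (fully open). A call has 1 to 5 rows; each row is the pose to reach, as a shift and turn from the pose commanded when the call began; what a row does not reach only later rows make up. A row lasts 1/8 s, in which the tool goes at most 62.5 mm and 10.7 degrees, less where a joint would pass 70% of its speed; a pose out of reach is approached as far as the arm can. A call with a gripper value outside its range is refused whole. The fingers move at their own pace and stop on an object; "grip_force" is the grip in N (left out, the last holds). Time passes only in rows, so rows that repeat a pose let the fingers close. It gives the time, the measured TCP pose, the force and the opening at its end, in the units of the state.
- ctrl.sense(): the state, without advancing time (a new reading comes with each control period).
- viewer.capture(name): name is "scene" or "top"; returns the picture (384x512x3 uint8, blue, green, red); there is no depth.
- viewer.camera_info(name): a dict with "fx", "fy", "cx", "cy" (pixels), "R" (3x3) and "t" (3): a world point X has camera coordinates R X + t. Camera axes: x right, y down, z forward; pixel columns grow to the right and rows downward; lengths in mm; the calibration is good to about 2 mm. A picture is of the moment at which its call begins. camera_info takes no time and is no camera call.
- finish_job(): hands the job in, once; it reports no verdict.
The state is a dict: "time_s": time; "joints": joint angles; "dq": joint speeds; "tau": joint torques, N m; "eef_pos": TCP position; "ee_rot": TCP orientation; "force": force on the tool from outside, world axes, zero at the start; "wrist_torque": the same for the moment, N m; "grip_width": opening from 0.0 (shut) to 1.0 (fully open).
Only numpy, scipy, OpenCV 4.12 (cv2) and the standard library are available. Lean on these libraries where they do the work, as an engineer would, in place of code of your own. Each camera call takes 0.05 s, during which the arm holds its last target. There are 200 camera calls.

## Working session

There is one attempt and no reset: what is moved stays moved. The work goes in short steps, Python scripts to look and compute and a tool call to move; the robot and the scene stay as the last step left them, time stands still between calls to the robot, and variables do not carry over. Pictures are saved under pics/ and viewed, about 8 in all and at most 12, crops included, and the job is handed in when it is done.

Besides the shell and the picture viewer there is one more tool, called after ">>>" as name([rows], argument=value, ...), one row to a line, values as JSON. carry_out: Moves the arm, as the interface text tells. Its arguments: {"type":"object","properties":{"targets":{"type":"array"},"grip_force":{"type":"number"}},"required":["targets"]}

```bash
ls; mkdir -p pics; python3 - <<'E'
from rig import ctrl,viewer
import cv2
for n in("scene","top"):
    im=viewer.capture(n); cv2.imwrite(f"pics/{n}0.png",im); c=viewer.camera_info(n); print(n,c)
s=ctrl.sense();print({k:s[k] for k in("time_s","eef_pos","ee_rot","grip_width","force")})
E
```

```text
pics
scene {'fx': 415.4010955438759, 'fy': 415.4010955438759, 'cx': 257.41712648442115, 'cy': 194.32359787511467, 'R': array([[-0.56285555, -0.82655465,  0.00102293],
       [-0.58476634,  0.39733069, -0.70723168],
       [ 0.58415919, -0.39866745, -0.70698112]]), 't': array([198.94550622, 431.38631675, 983.02492178])}
top {'fx': 360.389612699398, 'fy': 360.389612699398, 'cx': 257.28176337568163, 'cy': 196.23349658722367, 'R': array([[-8.15758482e-02, -9.96666997e-01, -5.27705949e-04],
       [-9.75290302e-01,  7.99352439e-02, -2.05959181e-01],
       [ 2.05314901e-01, -1.62866284e-02, -9.78560441e-01]]), 't': array([-119.557629  ,  571.77501585, 1117.48313437])}
{'time_s': 0.1, 'eef_pos': array([ 161.99782076, -499.14315225,  230.80559462]), 'ee_rot': array([ 0.11007103,  0.69845601,  0.11087389, -0.6983914 ]), 'grip_width': 0.9972334757240423, 'force': array([-0.03131741, -0.06283586,  1.057225  ])}
```

View pics/scene0.png

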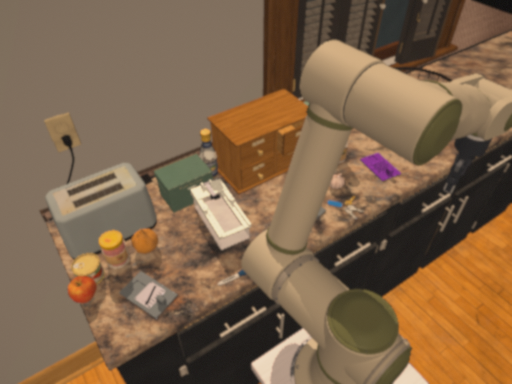

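View pics/top0.png

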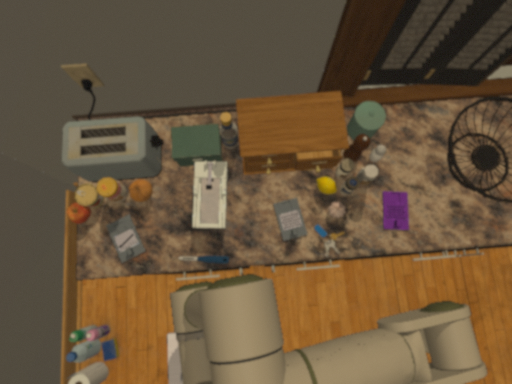

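The top view shows the box at (210,195) with its head at the top, and grey inserts at (126,240) and (290,220). The purple one is at (395,210). I'll zoom in to tell the two grey ones apart.

```bash
python3 - <<'E'
import cv2,numpy as np
im=cv2.imread("pics/top0.png")
z=lambda x0,y0,w,h,f:cv2.resize(im[y0:y0+h,x0:x0+w],None,fx=f,fy=f,interpolation=cv2.INTER_CUBIC)
a=z(185,150,55,90,6); b=z(265,190,50,60,6); c=z(100,205,50,60,6)
o=np.zeros((540,330+300,3),np.uint8); o=np.zeros((720,630,3),np.uint8)
o[:540,:330]=a;o[:360,330:]=b;o[360:,330:]=c
cv2.imwrite("pics/z1.png",cv2.resize(o,(525,600)))
E
```

```text
(no output)
```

View pics/z1.png

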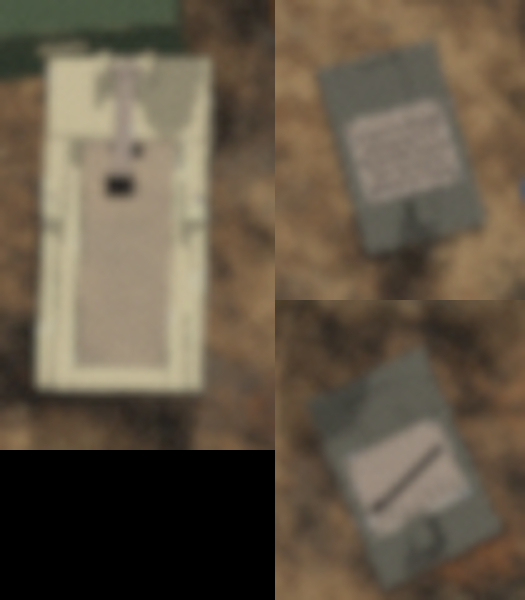

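The right-hand insert (290,220) has rows of teeth, so it is the grating insert, with its grip at the near end. The left one has the slanting blade. The clip is shut, with its barrel near (209,187). Next I'll measure both.

```bash
cat > h.py <<'E'
import numpy as np,cv2
from rig import ctrl,viewer
def ray(n,uv,z):
    c=viewer.camera_info(n);R=np.array(c["R"]);t=np.array(c["t"]);uv=np.atleast_2d(uv).astype(float)
    d=np.c_[(uv[:,0]-c["cx"])/c["fx"],(uv[:,1]-c["cy"])/c["fy"],np.ones(len(uv))]@R
    o=-R.T@t; return o+d*((z-o[2])/d[:,2])[:,None]
def proj(n,X):
    c=viewer.camera_info(n);p=np.atleast_2d(X)@np.array(c["R"]).T+np.array(c["t"])
    return np.c_[p[:,0]/p[:,2]*c["fx"]+c["cx"],p[:,1]/p[:,2]*c["fy"]+c["cy"]]
def tri(uvs,uvt):
    A=[];b=[]
    for n,uv in(("scene",uvs),("top",uvt)):
        c=viewer.camera_info(n);P=np.diag([c["fx"],c["fy"],1]).astype(float);P[0,2]=c["cx"];P[1,2]=c["cy"]
        A.append(P@np.c_[c["R"],c["t"]])
    X=cv2.triangulatePoints(A[0],A[1],np.float64(uvs).reshape(2,1),np.float64(uvt).reshape(2,1));return (X[:3]/X[3]).ravel()
def blob(n,im,mask,roi,z,up=4):
    """largest mask component in roi, contour cast on plane z, min-area rectangle"""
    x,y,w,h=roi;m=cv2.morphologyEx(mask,cv2.MORPH_CLOSE,np.ones((3,3)));m2=np.zeros_like(m);m2[y:y+h,x:x+w]=m[y:y+h,x:x+w]
    c=max(cv2.findContours(m2,cv2.RETR_EXTERNAL,cv2.CHAIN_APPROX_NONE)[0],key=cv2.contourArea)
    P=ray(n,c[:,0,:],z)[:,:2].astype(np.float32)
    return c,cv2.minAreaRect(P)
E
python3 - <<'E'
from h import *
im=cv2.imread("pics/top0.png")
x=cv2.cvtColor(im,cv2.COLOR_BGR2HSV)
for p in [(280,208),(300,236),(290,218),(291,235),(270,225),(310,225),(196,215),(221,215),(210,225),(210,210),(200,165),(209,187),(188,200),(232,210)]: print(p,im[p[1],p[0]],x[p[1],p[0]])
# insert: grey/greenish => b close to r
d=im[...,2].astype(int)-im[...,0]
m=((d<26)&(x[...,2]>70)).astype(np.uint8)*255
c,r=blob("top",im,m,(265,190,50,60),6);print("ins",r,cv2.boundingRect(c))
w=(x[...,2]>150).astype(np.uint8)*255
c,r=blob("top",im,w,(180,150,60,95),76);print("box",r,cv2.boundingRect(c))
print("front corners",ray("top",[(192.4,228),(225.8,228.4)],70),ray("top",[(194.6,161.4),(227.4,161.4)],84))
print("barrel",ray("top",(208.8,187),104))
v=im.copy();v[m>0]=(0,0,255);v[w>0]=(255,0,0)
cv2.imwrite("pics/m1.png",cv2.resize(v[140:260,170:330],None,fx=4,fy=4,interpolation=0))
E
```

```text
(280, 208) [84 92 95] [22 30 95]
(300, 236) [73 88 98] [18 65 98]
(290, 218) [109 120 133] [ 14  46 133]
(291, 235) [63 70 72] [23 32 72]
(270, 225) [ 77 104 128] [ 16 102 128]
(310, 225) [ 70  97 123] [ 15 110 123]
(196, 215) [145 176 185] [ 23  55 185]
(221, 215) [145 177 187] [ 23  57 187]
(210, 225) [150 183 193] [ 23  57 193]
(210, 210) [121 143 159] [ 17  61 159]
(200, 165) [151 184 195] [ 23  58 195]
(209, 187) [36 40 44] [15 46 44]
(188, 200) [59 78 95] [16 97 95]
(232, 210) [ 68  93 118] [ 15 108 118]
ins ((479.1182861328125, -269.9034729003906), (141.07522583007812, 84.68544006347656), 8.640679359436035) (274, 199, 33, 43)
box ((578.6906127929688, -12.352161407470703), (104.56388854980469, 217.77499389648438), 85.31713104248047) (193, 161, 34, 67)
front corners [[471.93968525  48.22129833  70.        ]
 [462.00297297 -57.47272533  70.        ]] [[687.4366247   28.94728982  84.        ]
 [678.68778939 -77.72605174  84.        ]]
barrel [[592.95825407 -14.98331709 104.        ]]
```

View pics/m1.png

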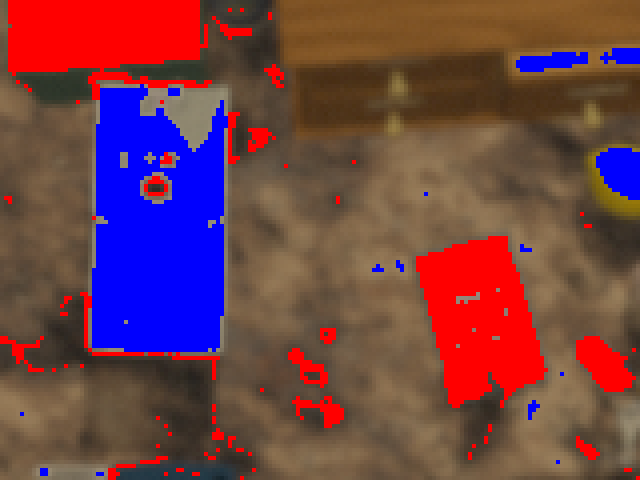

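Box: the rectangle fits 104x218 mm, as it should. The insert mask includes grip or shadow, so I'll take its pose from clean edges. Working out the approach numbers now.

```bash
cat pics/../h.py >/dev/null; python3 - <<'E'
from h import *
from scipy.spatial.transform import Rotation as Ro
s=ctrl.sense();q=s["ee_rot"];M=Ro.from_quat([q[1],q[2],q[3],q[0]]).as_matrix();print("toolx",M[:,0].round(3),"tooly",M[:,1].round(3))
im=cv2.imread("pics/top0.png");x=cv2.cvtColor(im,cv2.COLOR_BGR2HSV)
def edges(m,z,roi,rows,name):
    L=[];Rr=[]
    for y in rows:
        xs=np.where(m[y,roi[0]:roi[1]])[0]+roi[0]; L.append((xs[0],y));Rr.append((xs[-1],y))
    for E in(L,Rr):
        P=ray("top",E,z)[:,:2].astype(np.float32);v=cv2.fitLine(P,cv2.DIST_HUBER,0,.01,.01).ravel();v=v*np.sign(v[0]) if 0 else v
        print(name,"yaw",np.degrees(np.arctan(v[1]/v[0])).round(2),"pt",v[2:].round(1))
d=im[...,2].astype(int)-im[...,0]
m=(d<26)&(x[...,2]>70)
edges(m,6,(268,312),range(206,232),"ins")
w=x[...,2]>135
edges(w,76,(186,236),range(198,224),"boxfront76")
print("nose mid",ray("top",(285.4,201.8),6),"grip",ray("top",(292,234),25))
for p in[(237,100),(240,155),(245,170),(343,92)]: print("chest",p,ray("top",p,200).round(),ray("top",p,0).round())
print("green",ray("top",[(172,128),(218,125),(220,160)],70).round())
# barrel in scene: dark pixels near predicted
sc=cv2.imread("pics/scene0.png");p=proj("scene",[[596,-16,104],[575,-14,82],[467,-4,70],[683,-24,84]]);print(p.round(1))
u,v=p[0].round().astype(int);g=cv2.cvtColor(sc,cv2.COLOR_BGR2GRAY);print(g[v-10:v+11,u-12:u+13])
E
```

```text
toolx [-0.     0.001 -1.   ] tooly [ 0.309 -0.951 -0.001]
ins yaw 10.05 pt [ 491.4 -227.9]
ins yaw 9.79 pt [ 482.7 -309.8]
boxfront76 yaw -2.58 pt [523.2  43. ]
boxfront76 yaw -3.62 pt [524.  -59.4]
nose mid [[ 544.19386593 -260.60098489    6.        ]] grip [[ 431.4260859  -269.91741756   25.        ]]
chest (237, 100) [[ 833. -126.  200.]] [[ 935. -122.    0.]]
chest (240, 155) [[ 658. -123.  200.]] [[ 725. -118.    0.]]
chest (245, 170) [[ 611. -134.  200.]] [[ 669. -132.    0.]]
chest (343, 92) [[ 833. -451.  200.]] [[ 935. -511.    0.]]
green [[816. 102.  70.]
 [814. -54.  70.]
 [690. -53.  70.]]
[[216.9 195.3]
 [220.3 204.7]
 [236.6 231.2]
 [205.8 182.8]]
[[180 189 194 195 189 175 169 169 171 173 175 173 171 170 169 172 182 202
  215 203 158 112  91  89  89]
 [189 191 194 197 195 184 172 169 171 174 176 173 172 171 171 172 175 193
  212 214 188 140 103  89  90]
 [179 181 188 194 195 190 180 175 173 173 173 173 171 171 171 171 174 185
  205 218 210 176 128  96  89]
 [172 174 179 189 195 195 193 186 178 173 173 172 172 172 172 172 175 185
  206 219 218 200 158 114  94]
 [177 176 
[... 1075 characters left out ...]
34 129 122 130 145 159 173 184 186 178
  169 176 202 206 192 182 193]
 [154 157 162 166 170 169 168 172 175 171 167 171 178 183 185 189 189 185
  174 166 183 201 198 183 176]
 [168 172 181 188 189 189 187 189 190 188 187 187 187 188 188 188 187 187
  181 168 168 189 204 198 180]
 [190 190 193 196 195 194 192 191 190 191 190 190 189 189 188 188 187 188
  187 179 170 178 202 210 197]
 [207 201 198 197 195 193 192 192 191 191 191 190 189 188 188 188 187 188
  189 187 178 171 186 207 209]
 [220 212 202 196 195 194 193 193 193 193 192 191 191 190 189 189 189 190
  191 190 186 173 171 193 209]
 [227 220 209 198 195 195 195 194 194 194 194 194 194 193 192 192 192 193
  194 195 192 185 175 182 200]]
```

```bash
python3 - <<'E'
from h import *
g=cv2.cvtColor(cv2.imread("pics/top0.png"),cv2.COLOR_BGR2GRAY).astype(float)
def cen(g,u,v,r,th):
    a=np.clip(th-g[v-r:v+r+1,u-r:u+r+1],0,None);yy,xx=np.mgrid[v-r:v+r+1,u-r:u+r+1];return np.array([(a*xx).sum(),(a*yy).sum()])/a.sum()
gs=cv2.cvtColor(cv2.imread("pics/scene0.png"),cv2.COLOR_BGR2GRAY).astype(float)
ct=cen(g,209,187,5,90);cs=cen(gs,214,196,6,110);print(ct,cs,"barrel tri",tri(cs,ct).round(1),"ray",ray("top",ct,109).round(1))
def edge(rows,z,side,n):
    E=[]
    for y in rows:
        xs=np.arange(185,200) if side<0 else np.arange(219,236)
        r=g[y,xs]; d=np.abs(np.diff(r));hi=175 if 0 else max(r);lo=min(r);
        k=np.where((r[:-1]-125)*(r[1:]-125)<=0)[0]
        if len(k)==0: continue
        k=k[0] if side<0 else k[-1]
        E.append((xs[k]+(125-r[k])/(r[k+1]-r[k]),y))
    P=ray("top",E,z)[:,:2].astype(np.float32);v=cv2.fitLine(P,cv2.DIST_HUBER,0,.01,.01).ravel()
    s=v[1]/v[0];print(n,len(E),"yaw",np.degrees(np.arctan(s)).round(2),"y at x=520,650:",(v[3]+s*(np.array([520,650])-v[2])).round(1))
edge(range(198,226),76,-1,"L front");edge(range(198,226),76,1,"R front")
edge(range(164,192),82,-1,"L back");edge(range(164,192),82,1,"R back")
edge(range(164,226),79,-1,"L all");edge(range(164,226),79,1,"R all")
c=viewer.camera_info("top");print("cam",(-np.array(c["R"]).T@c["t"]).round())
E
```

```text
[208.44067797 186.77239709] [215.08902334 196.5920484 ] barrel tri [596.5 -11.6  99.8] ray [[592.5 -14.5 109. ]]
L front 28 yaw -5.07 y at x=520,650: [45.2 33.7]
R front 28 yaw -5.91 y at x=520,650: [-61.6 -75. ]
L back 28 yaw -4.99 y at x=520,650: [45.9 34.6]
R back 28 yaw -4.55 y at x=520,650: [-61.7 -72. ]
L all 62 yaw -4.22 y at x=520,650: [44.7 35.1]
R all 62 yaw -4.48 y at x=520,650: [-61.6 -71.8]
cam [ 318. -147. 1211.]
```

>>> carry_out([
  {"x":0.2,"y":0.22,"z":0.0},
  {"x":0.2,"y":0.22,"z":0.0},
  {"x":0.2,"y":0.22,"z":0.0},
  {"x":0.2,"y":0.22,"z":0.0},
  {"x":0.2,"y":0.22,"z":0.0},
])

```text
invalid input at $.targets[0]: expected keys x, y, z, ax, ay, az, hand
```

>>> carry_out([
  {"x":0.042,"y":0.046,"z":0,"ax":0,"ay":0,"az":-0.1,"hand":0},
  {"x":0.084,"y":0.092,"z":0,"ax":0,"ay":0,"az":-0.2,"hand":0},
  {"x":0.126,"y":0.138,"z":0,"ax":0,"ay":0,"az":-0.3,"hand":0},
  {"x":0.168,"y":0.184,"z":0,"ax":0,"ay":0,"az":-0.398,"hand":0},
  {"x":0.21,"y":0.23,"z":0,"ax":0,"ay":0,"az":-0.398,"hand":0},
], grip_force=25)

```text
time_s: 0.72
eef_pos: [373.0, -267.7, 231.2]
ee_rot: [-0.03, 0.706, -0.03, -0.706]
force: [0.7, -0.6, 0.3]
grip_width: 0.499
```

>>> carry_out([
  {"x":0.042,"y":0.046,"z":0,"ax":0,"ay":0,"az":0,"hand":0},
  {"x":0.084,"y":0.092,"z":0,"ax":0,"ay":0,"az":0,"hand":0},
  {"x":0.126,"y":0.138,"z":0,"ax":0,"ay":0,"az":0,"hand":0},
  {"x":0.168,"y":0.184,"z":0,"ax":0,"ay":0,"az":0,"hand":0},
  {"x":0.21,"y":0.23,"z":0,"ax":0,"ay":0,"az":0,"hand":0},
])

```text
time_s: 1.35
eef_pos: [583.1, -37.6, 231.0]
ee_rot: [0.03, -0.706, 0.03, 0.707]
force: [1.0, -0.8, 0.8]
grip_width: 0.498
```

>>> carry_out([
  {"x":0.012,"y":0.0235,"z":-0.03,"ax":0,"ay":0,"az":0,"hand":0},
  {"x":0.012,"y":0.0235,"z":-0.08,"ax":0,"ay":0,"az":0,"hand":0},
  {"x":0.012,"y":0.0235,"z":-0.12,"ax":0,"ay":0,"az":0,"hand":0},
  {"x":0.012,"y":0.0235,"z":-0.145,"ax":0,"ay":0,"az":0,"hand":0},
  {"x":0.012,"y":0.0235,"z":-0.145,"ax":0,"ay":0,"az":0,"hand":0},
])

```text
time_s: 1.98
eef_pos: [593.0, -15.6, 84.5]
ee_rot: [0.03, -0.705, 0.029, 0.708]
force: [0.2, 0.3, -0.1]
grip_width: 0.5
```

```bash
python3 - <<'E'
from h import *
a=viewer.capture("scene");b=viewer.capture("top")
z=lambda im,x0,y0,w,h:cv2.resize(im[y0:y0+h,x0:x0+w],None,fx=5,fy=5,interpolation=cv2.INTER_CUBIC)
cv2.imwrite("pics/z2.png",np.hstack([z(a,175,150,75,100),z(b,165,140,75,100)]))
E
```

```text
(no output)
```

View pics/z2.png

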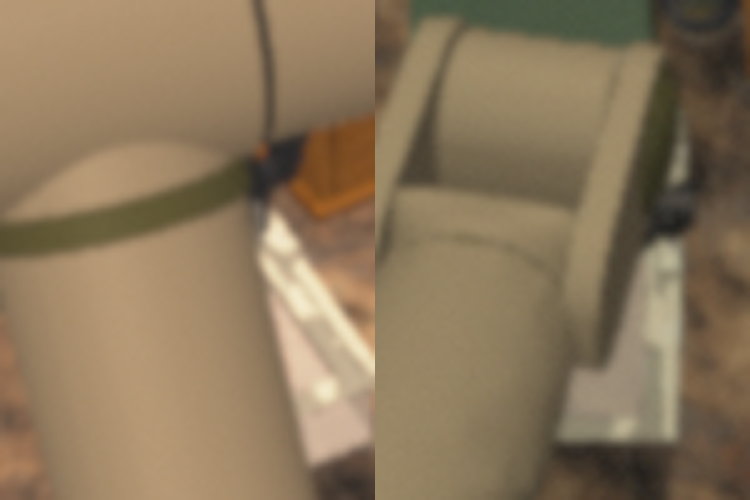

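The arm hides the clip in both views, so I'll close by feel.

>>> carry_out([
  {"x":0.001,"y":0.001,"z":0,"ax":0,"ay":0,"az":0,"hand":-0.5},
  {"x":0.001,"y":0.001,"z":0,"ax":0,"ay":0,"az":0,"hand":-1},
  {"x":0.001,"y":0.001,"z":0,"ax":0,"ay":0,"az":0,"hand":-1},
  {"x":0.001,"y":0.001,"z":0,"ax":0,"ay":0,"az":0,"hand":-1},
  {"x":0.001,"y":0.001,"z":0,"ax":0,"ay":0,"az":0,"hand":-1},
])

```text
time_s: 2.7
eef_pos: [595.8, -13.1, 87.8]
ee_rot: [-0.031, 0.707, -0.029, -0.706]
force: [1.3, 8.7, 4.6]
grip_width: 0.203
```

```bash
python3 - <<'E'
from rig import ctrl
s=ctrl.sense();print({k:s[k].round(2) if hasattr(s[k],'round') else s[k] for k in("eef_pos","force","wrist_torque","grip_width")})
E
```

```text
{'eef_pos': array([595.81, -13.11,  87.81]), 'force': array([1.28, 8.7 , 4.59]), 'wrist_torque': array([ 1.52, -0.09, -0.11]), 'grip_width': 0.20262070645927507}
```

Held: the opening is about 17 mm, against an 18 mm barrel. Lifting along the arc about the hinge, with +1.5 mm in y to relieve the side load.

>>> carry_out([
  {"x":0.001,"y":0.001,"z":0.008,"ax":0,"ay":0,"az":0,"hand":-1},
  {"x":0.004,"y":0.0012,"z":0.0157,"ax":0,"ay":0,"az":0,"hand":-1},
  {"x":0.011,"y":0.0006,"z":0.0302,"ax":0,"ay":0,"az":0,"hand":-1},
  {"x":0.0207,"y":-0.0002,"z":0.0431,"ax":0,"ay":0,"az":0,"hand":-1},
  {"x":0.0328,"y":-0.0013,"z":0.0537,"ax":0,"ay":0,"az":0,"hand":-1},
])

```text
time_s: 3.32
eef_pos: [627.4, -15.7, 140.6]
ee_rot: [0.03, -0.706, 0.029, 0.707]
force: [-0.9, 3.5, -5.2]
grip_width: 0.201
```

```bash
python3 - <<'E'
from rig import ctrl
s=ctrl.sense();print({k:s[k].round(2) if hasattr(s[k],'round') else s[k] for k in("eef_pos","force","wrist_torque","grip_width")})
E
```

```text
{'eef_pos': array([627.36, -15.65, 140.62]), 'force': array([-0.9 ,  3.46, -5.19]), 'wrist_torque': array([ 0.37,  0.21, -0.02]), 'grip_width': 0.201046526306677}
```

>>> carry_out([
  {"x":0.014,"y":-0.0007,"z":0.008,"ax":0,"ay":0,"az":0,"hand":-1},
  {"x":0.0292,"y":-0.002,"z":0.0131,"ax":0,"ay":0,"az":0,"hand":-1},
  {"x":0.0451,"y":-0.0033,"z":0.0151,"ax":0,"ay":0,"az":0,"hand":-1},
  {"x":0.0612,"y":-0.0046,"z":0.0138,"ax":0,"ay":0,"az":0,"hand":-1},
  {"x":0.0675,"y":-0.0052,"z":0.0125,"ax":0,"ay":0,"az":0,"hand":-1},
])

```text
time_s: 3.95
eef_pos: [696.4, -21.9, 154.0]
ee_rot: [-0.03, 0.708, -0.03, -0.705]
force: [0.8, -0.4, 4.9]
grip_width: 0.203
```

>>> carry_out([
  {"x":0,"y":0,"z":0,"ax":0,"ay":0,"az":0,"hand":-1},
  {"x":0,"y":0,"z":0,"ax":0,"ay":0,"az":0,"hand":-1},
])

```text
time_s: 4.2
eef_pos: [695.9, -21.8, 154.1]
ee_rot: [-0.03, 0.708, -0.03, -0.705]
force: [2.7, -0.2, 4.0]
grip_width: 0.201
```

```bash
python3 - <<'E'
from rig import ctrl
s=ctrl.sense();print({k:s[k].round(3) if hasattr(s[k],'round') else s[k] for k in("eef_pos","ee_rot","force","wrist_torque","grip_width")})
E
```

```text
{'eef_pos': array([695.891, -21.798, 154.097]), 'ee_rot': array([-0.03 ,  0.708, -0.03 , -0.705]), 'force': array([ 2.658, -0.174,  4.026]), 'wrist_torque': array([-0.152, -0.137, -0.071]), 'grip_width': 0.20082256301505588}
```

>>> carry_out([
  {"x":0,"y":0,"z":0,"ax":0,"ay":0,"az":0,"hand":0},
  {"x":0,"y":0,"z":0,"ax":0,"ay":0,"az":0,"hand":0},
  {"x":0,"y":0,"z":0.03,"ax":0,"ay":0,"az":0,"hand":0},
  {"x":-0.01,"y":-0.02,"z":0.08,"ax":0,"ay":0,"az":0.06,"hand":0.2},
  {"x":-0.04,"y":-0.06,"z":0.09,"ax":0,"ay":0,"az":0.13,"hand":0.2},
])

```text
time_s: 4.82
eef_pos: [656.1, -81.2, 245.6]
ee_rot: [0.018, 0.709, 0.017, -0.705]
force: [-0.4, 0.7, -0.4]
grip_width: 0.602
```

>>> carry_out([
  {"x":-0.04,"y":-0.04,"z":0,"ax":0,"ay":0,"az":0.06,"hand":0.2},
  {"x":-0.09,"y":-0.07,"z":0,"ax":0,"ay":0,"az":0.128,"hand":0.2},
  {"x":-0.14,"y":-0.1,"z":0,"ax":0,"ay":0,"az":0.128,"hand":0.2},
  {"x":-0.18,"y":-0.13,"z":-0.02,"ax":0,"ay":0,"az":0.128,"hand":0.2},
  {"x":-0.2,"y":-0.15,"z":-0.04,"ax":0,"ay":0,"az":0.128,"hand":0.2},
])

```text
time_s: 5.45
eef_pos: [453.5, -232.2, 202.3]
ee_rot: [0.061, 0.705, 0.061, -0.704]
force: [1.6, 0.1, 0.4]
grip_width: 0.598
```

```bash
python3 - <<'E'
from h import *
a=viewer.capture("scene");b=viewer.capture("top")
cv2.imwrite("pics/scene3.png",a);cv2.imwrite("pics/top3.png",b)
p=proj("scene",[[434,-279,20]]);print(p)
z=lambda im,x0,y0,w,h:cv2.resize(im[y0:y0+h,x0:x0+w],None,fx=3,fy=3,interpolation=cv2.INTER_CUBIC)
cv2.imwrite("pics/z3.png",np.hstack([z(a,180,120,130,180),z(b,180,120,130,180)]))
E
```

```text
[[315.13284764 210.7067442 ]]
```

View pics/z3.png

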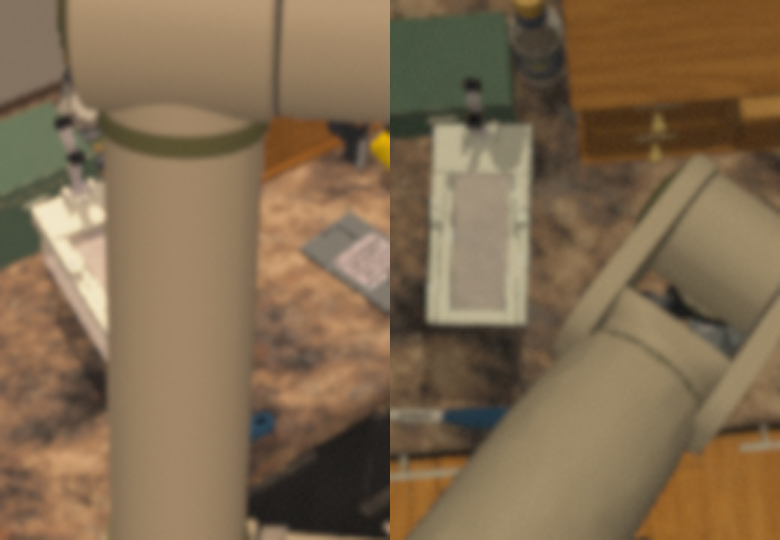

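The clip stands open and upright (scene crop about (70,140)), and the insert shows in the scene view. I'll measure it a second time there, and refit the box edges now that they are unobstructed.

```bash
python3 - <<'E'
from h import *
im=cv2.imread("pics/scene3.png");x=cv2.cvtColor(im,cv2.COLOR_BGR2HSV)
d=im[...,2].astype(int)-im[...,0]
m=((d<30)&(x[...,2]>80)).astype(np.uint8)*255
c,r=blob("scene",im,m,(270,180,75,60),6);print("ins",r,cv2.boundingRect(c))
v=im.copy();cv2.drawContours(v,[c],-1,(0,0,255),1)
b=cv2.boxPoints(r);pp=proj("scene",np.c_[b,np.full(4,6)]);cv2.polylines(v,[pp.round().astype(np.int32)],True,(0,255,0),1)
w=im[175:245,255:360];u=v[175:245,255:360]
cv2.imwrite("pics/z4.png",cv2.resize(np.vstack([w,u]),None,fx=4,fy=4,interpolation=cv2.INTER_CUBIC))
E
```

```text
ins ((474.5199890136719, -266.36431884765625), (139.0408172607422, 82.89917755126953), 8.491591453552246) (281, 192, 43, 33)
```

View pics/z4.png

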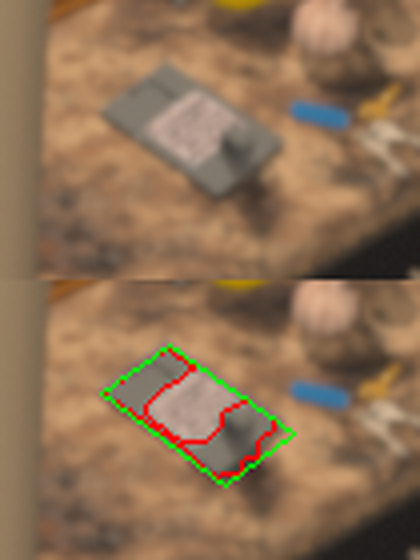

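```bash
python3 - <<'E'
from h import *
c=ray("scene",[(325.5,210.5),(308.75,224.25),(280.75,203.25),(296.75,191.25)],6)[:,:2];print(c.round(1))
rr,rl,nl,nr=c;n=(nl+nr)/2;r=(rr+rl)/2;d=n-r;print("len",np.linalg.norm(d),"w",np.linalg.norm(nl-nr),np.linalg.norm(rl-rr),"yaw",np.degrees(np.arctan2(d[1],d[0])),"yaw sides",[np.degrees(np.arctan2(*(a-b)[::-1])) for a,b in((nl,rl),(nr,rr))],"mid",(n+r)/2)
d/=np.linalg.norm(d);print("grip",(n+r)/2-47*d,ray("scene",(314.5,208.75),27))
E
```

```text
[[ 424.9 -317. ]
 [ 409.7 -234.3]
 [ 533.2 -215.9]
 [ 548.1 -294.8]]
len 125.00451916860374 w 80.27714703932804 84.08018018873332 yaw 9.361029871847139 yaw sides [np.float64(8.487204931886408), np.float64(10.233071728734256)] mid [ 478.95546371 -265.5106067 ]
grip [ 432.58136174 -273.15538703] [[ 437.11485231 -278.07263661   27.        ]]
```

>>> carry_out([
  {"x":-0.02,"y":-0.044,"z":-0.03,"ax":0,"ay":0,"az":0,"hand":0},
  {"x":-0.02,"y":-0.044,"z":-0.085,"ax":0,"ay":0,"az":0,"hand":0},
  {"x":-0.02,"y":-0.044,"z":-0.14,"ax":0,"ay":0,"az":0,"hand":0},
  {"x":-0.02,"y":-0.044,"z":-0.175,"ax":0,"ay":0,"az":0,"hand":0},
  {"x":-0.02,"y":-0.044,"z":-0.192,"ax":0,"ay":0,"az":0,"hand":0},
])

```text
time_s: 6.18
eef_pos: [435.6, -274.6, 9.3]
ee_rot: [-0.061, -0.704, -0.062, 0.705]
force: [-0.4, -0.5, -0.1]
grip_width: 0.501
```

>>> carry_out([
  {"x":0,"y":0,"z":0,"ax":0,"ay":0,"az":0,"hand":-0.4},
  {"x":0,"y":0,"z":0,"ax":0,"ay":0,"az":0,"hand":-1},
  {"x":0,"y":0,"z":0,"ax":0,"ay":0,"az":0,"hand":-1},
  {"x":0,"y":0,"z":0,"ax":0,"ay":0,"az":0,"hand":-1},
  {"x":0,"y":0,"z":0,"ax":0,"ay":0,"az":0,"hand":-1},
], grip_force=25)

```text
time_s: 6.8
eef_pos: [436.0, -275.8, 11.7]
ee_rot: [0.062, 0.705, 0.061, -0.704]
force: [-0.5, 2.1, 7.4]
grip_width: 0.183
```

Grip held (15.5 mm against the 16 mm block). I'll lift it, turn it parallel to the box, and carry it to the front of the box.

>>> carry_out([
  {"x":0,"y":0,"z":0.04,"ax":0,"ay":0,"az":0,"hand":-1},
  {"x":0,"y":0,"z":0.09,"ax":0,"ay":0,"az":0,"hand":-1},
  {"x":-0.01,"y":0.04,"z":0.12,"ax":0,"ay":0,"az":-0.09,"hand":-1},
  {"x":-0.022,"y":0.09,"z":0.12,"ax":0,"ay":0,"az":-0.18,"hand":-1},
  {"x":-0.034,"y":0.145,"z":0.12,"ax":0,"ay":0,"az":-0.259,"hand":-1},
], grip_force=35)

```text
time_s: 7.42
eef_pos: [400.9, -129.2, 131.1]
ee_rot: [-0.031, 0.707, -0.032, -0.706]
force: [0.6, -0.1, -0.8]
grip_width: 0.178
```

>>> carry_out([
  {"x":-0.013,"y":0.05,"z":0,"ax":0,"ay":0,"az":0,"hand":-1},
  {"x":-0.026,"y":0.1,"z":0,"ax":0,"ay":0,"az":0,"hand":-1},
  {"x":-0.026,"y":0.1365,"z":0,"ax":0,"ay":0,"az":0,"hand":-1},
  {"x":-0.026,"y":0.1365,"z":-0.02,"ax":0,"ay":0,"az":0,"hand":-1},
  {"x":-0.026,"y":0.1365,"z":-0.02,"ax":0,"ay":0,"az":0,"hand":-1},
])

```text
time_s: 8.05
eef_pos: [374.7, 6.5, 110.1]
ee_rot: [0.03, -0.706, 0.03, 0.707]
force: [0.1, 0.1, -0.8]
grip_width: 0.178
```

```bash
python3 - <<'E'
from h import *
s=ctrl.sense();print({k:s[k].round(3) if hasattr(s[k],'round') else s[k] for k in("eef_pos","ee_rot","force","wrist_torque","grip_width")})
a=viewer.capture("scene");b=viewer.capture("top")
cv2.imwrite("pics/scene5.png",a);cv2.imwrite("pics/top5.png",b)
z=lambda im,x0,y0,w,h:cv2.resize(im[y0:y0+h,x0:x0+w],None,fx=4,fy=4,interpolation=cv2.INTER_CUBIC)
cv2.imwrite("pics/z5.png",np.hstack([z(a,180,150,100,140),z(b,160,140,100,140)]))
E
```

```text
{'eef_pos': array([374.71 ,   6.509, 110.148]), 'ee_rot': array([ 0.03 , -0.706,  0.03 ,  0.707]), 'force': array([ 0.148,  0.111, -0.797]), 'wrist_torque': array([ 0.001, -0.006,  0.01 ]), 'grip_width': 0.17779965460953887}
```

View pics/z5.png

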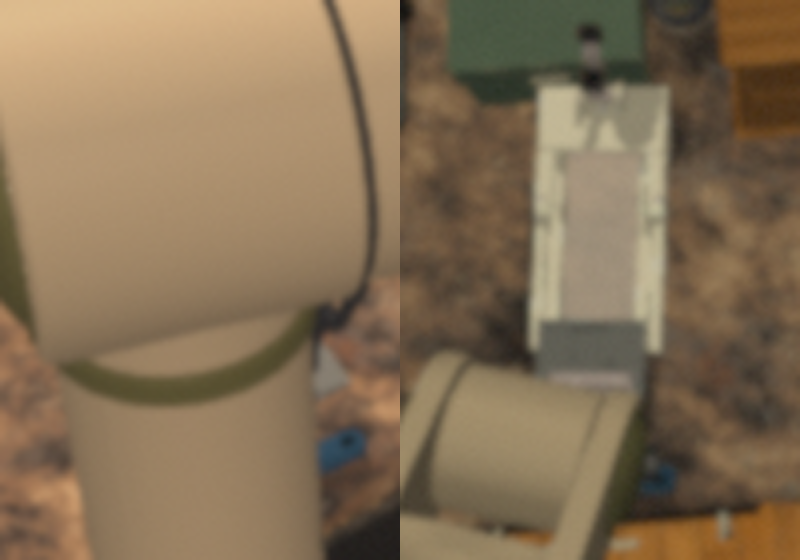

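The nose shows over the front of the box in the top view, with its edges near columns 295 and 321 and its front near row 220. I'll measure its lateral offset there.

```bash
python3 - <<'E'
from h import *
g=cv2.cvtColor(cv2.imread("pics/top5.png"),cv2.COLOR_BGR2GRAY).astype(float)
for y in(222,224,226): print(y,g[y,290:326].astype(int)) if 0 else print(y,g[y,188:228].astype(int))
th=135
def cross(l,xs,first):
    k=[i for i in range(len(xs)-1) if (l[i]-th)*(l[i+1]-th)<0];return [round(float(xs[i]+(th-l[i])/(l[i+1]-l[i])),2) for i in k]
zt=110.1-11.7+6
L=[];R=[];BL=[];BR=[]
for y in range(222,227):
    c=cross(g[y,185:235],np.arange(185,235),1);print(y,c)
    BL.append(c[0]);L.append(c[1]);R.append(c[-2]);BR.append(c[-1])
ys=np.arange(222,227)
for n,v,z in(("nl",L,zt),("nr",R,zt),("boxL",BL,76),("boxR",BR,76)): print(n,ray("top",np.c_[v,ys],z)[:,:2].round(1).tolist())
l=g[212:228,207];print("front row",cross(l,np.arange(212,228),1),g[212:228,207].astype(int))
E
```

```text
222 [ 47  48  46  73 119 147 137 110  95  90  92  92  93  90  89  85  84  86
  85  87  87  86  87  87  91  92  94  92  93  93  93  94 103 124 154 170
 160 130 102  90]
224 [ 45  48  51  76 118 145 135 107  95  93  94  92  94  92  91  92  91  93
  94  93  93  92  93  93  94  94  94  94  93  93  94  96 105 128 153 168
 158 127  98  89]
226 [ 41  40  46  68 105 129 121 104  94  94  94  94  94  92  93  92  93  93
  94  92  94  92  93  93  94  92  93  93  93  93  94  95 103 122 145 161
 153 122  96  88]
222 [192.57, 194.07, 221.37, 224.83]
223 [192.61, 193.85, 221.41, 224.74]
224 [192.63, 221.28, 224.74]
225 [192.76, 193.55, 221.38, 224.67]
226 [221.57, 224.58]
nl [[485.5, 36.4], [482.4, 37.2], [472.4, -47.1], [476.3, 38.4], [465.4, -56.9]]
nr [[478.6, -47.8], [475.5, -47.7], [472.4, -47.1], [469.3, -47.2], [466.2, -47.6]]
boxL [[490.2, 45.8], [487.0, 45.8], [483.8, 45.9], [480.6, 45.6], [469.9, -45.1]]
boxR [[481.8, -56.2], [478.7, -55.7], [475.5, -55.5], [472.3, -55.1], [469.2, -54.6]]
front row [218.8] [146 145 147 146 146 145 143 133 112  89  87  89  93  93  92  94]
```

>>> carry_out([
  {"x":0,"y":0,"z":-0.012,"ax":0,"ay":0,"az":0,"hand":-1},
  {"x":0,"y":0,"z":-0.019,"ax":0,"ay":0,"az":0,"hand":-1},
  {"x":0,"y":0,"z":-0.022,"ax":0,"ay":0,"az":0,"hand":-1},
  {"x":0,"y":0,"z":-0.025,"ax":0,"ay":0,"az":0,"hand":-1},
  {"x":0,"y":0,"z":-0.025,"ax":0,"ay":0,"az":0,"hand":-1},
])

```text
time_s: 8.78
eef_pos: [375.7, 6.0, 85.7]
ee_rot: [-0.03, 0.707, -0.03, -0.706]
force: [0.4, -0.6, 2.1]
grip_width: 0.18
```

```bash
cat > st.py <<'E'
from rig import ctrl
s=ctrl.sense();print({k:s[k].round(3) if hasattr(s[k],'round') else s[k] for k in("eef_pos","ee_rot","force","wrist_torque","grip_width")})
E
python3 st.py
```

```text
{'eef_pos': array([375.716,   5.969,  85.683]), 'ee_rot': array([-0.03 ,  0.707, -0.03 , -0.706]), 'force': array([ 0.363, -0.585,  2.137]), 'wrist_torque': array([-0.189, -0.146, -0.096]), 'grip_width': 0.18043155828138}
```

Light contact about 4 mm above the bed height, so one edge is probably on a wall top, and the moment hints at the right one. I'll sweep gently to +y.

>>> carry_out([
  {"x":0,"y":0.0005,"z":0,"ax":0,"ay":0,"az":0,"hand":-1},
  {"x":0,"y":0.001,"z":0,"ax":0,"ay":0,"az":0,"hand":-1},
  {"x":0,"y":0.001,"z":0,"ax":0,"ay":0,"az":0,"hand":-1},
])

```text
time_s: 9.15
eef_pos: [375.2, 7.3, 85.4]
ee_rot: [0.03, -0.706, 0.03, 0.707]
force: [0.6, -0.1, -1.4]
grip_width: 0.177
```

```bash
python3 st.py
```

```text
{'eef_pos': array([375.152,   7.254,  85.396]), 'ee_rot': array([ 0.03 , -0.706,  0.03 ,  0.707]), 'force': array([ 0.633, -0.121, -1.413]), 'wrist_torque': array([0.015, 0.068, 0.044]), 'grip_width': 0.17724431366638735}
```

>>> carry_out([
  {"x":0,"y":0,"z":-0.001,"ax":0,"ay":0,"az":0,"hand":-1},
  {"x":0,"y":0,"z":-0.002,"ax":0,"ay":0,"az":0,"hand":-1},
  {"x":0,"y":0,"z":-0.003,"ax":0,"ay":0,"az":0,"hand":-1},
  {"x":0,"y":0,"z":-0.004,"ax":0,"ay":0,"az":0,"hand":-1},
  {"x":0,"y":0,"z":-0.004,"ax":0,"ay":0,"az":0,"hand":-1},
])

```text
time_s: 9.78
eef_pos: [375.3, 7.1, 81.4]
ee_rot: [0.03, -0.706, 0.03, 0.707]
force: [-0.2, -0.4, -0.3]
grip_width: 0.177
```

```bash
python3 st.py
```

```text
{'eef_pos': array([375.279,   7.14 ,  81.409]), 'ee_rot': array([ 0.03 , -0.706,  0.03 ,  0.707]), 'force': array([-0.174, -0.437, -0.308]), 'wrist_torque': array([-0.001,  0.027,  0.061]), 'grip_width': 0.17706135157339958}
```

It is between the walls now. Sliding forward along the guides.

>>> carry_out([
  {"x":0.004,"y":-0.0003,"z":0,"ax":0,"ay":0,"az":0,"hand":-1},
  {"x":0.008,"y":-0.0007,"z":0,"ax":0,"ay":0,"az":0,"hand":-1},
  {"x":0.012,"y":-0.001,"z":0,"ax":0,"ay":0,"az":0,"hand":-1},
  {"x":0.016,"y":-0.0014,"z":0,"ax":0,"ay":0,"az":0,"hand":-1},
  {"x":0.02,"y":-0.0017,"z":0,"ax":0,"ay":0,"az":0,"hand":-1},
])

```text
time_s: 10.4
eef_pos: [395.6, 5.4, 81.5]
ee_rot: [0.03, -0.706, 0.03, 0.706]
force: [-0.7, -0.4, -0.1]
grip_width: 0.181
```

```bash
python3 st.py
```

```text
{'eef_pos': array([395.63 ,   5.4  ,  81.474]), 'ee_rot': array([ 0.03 , -0.706,  0.03 ,  0.706]), 'force': array([-0.688, -0.414, -0.107]), 'wrist_torque': array([-0.023,  0.084,  0.025]), 'grip_width': 0.1805997859895557}
```

>>> carry_out([
  {"x":0.01,"y":-0.0009,"z":0,"ax":0,"ay":0,"az":0,"hand":-1},
  {"x":0.02,"y":-0.0017,"z":0,"ax":0,"ay":0,"az":0,"hand":-1},
  {"x":0.03,"y":-0.0026,"z":0,"ax":0,"ay":0,"az":0,"hand":-1},
  {"x":0.04,"y":-0.0035,"z":0,"ax":0,"ay":0,"az":0,"hand":-1},
  {"x":0.05,"y":-0.0044,"z":0,"ax":0,"ay":0,"az":0,"hand":-1},
])

```text
time_s: 11.02
eef_pos: [446.0, 1.0, 81.6]
ee_rot: [0.03, -0.706, 0.03, 0.706]
force: [-2.7, 0.1, 2.6]
grip_width: 0.176
```

```bash
python3 st.py
```

```text
{'eef_pos': array([446.012,   0.973,  81.551]), 'ee_rot': array([ 0.03 , -0.706,  0.03 ,  0.706]), 'force': array([-2.67 ,  0.111,  2.599]), 'wrist_torque': array([0.134, 0.178, 0.018]), 'grip_width': 0.17576458093811048}
```

>>> carry_out([
  {"x":0.007,"y":-0.0006,"z":0.0005,"ax":0,"ay":0,"az":0,"hand":-1},
  {"x":0.014,"y":-0.0012,"z":0.0005,"ax":0,"ay":0,"az":0,"hand":-1},
  {"x":0.021,"y":-0.0018,"z":0.0005,"ax":0,"ay":0,"az":0,"hand":-1},
  {"x":0.028,"y":-0.0024,"z":0.0005,"ax":0,"ay":0,"az":0,"hand":-1},
  {"x":0.035,"y":-0.003,"z":0.0005,"ax":0,"ay":0,"az":0,"hand":-1},
])

```text
time_s: 11.65
eef_pos: [480.8, -2.0, 82.0]
ee_rot: [0.03, -0.706, 0.03, 0.706]
force: [1.1, 0.0, -0.4]
grip_width: 0.176
```

```bash
python3 st.py
```

```text
{'eef_pos': array([480.781,  -1.998,  81.977]), 'ee_rot': array([ 0.03 , -0.706,  0.03 ,  0.706]), 'force': array([ 1.058,  0.012, -0.432]), 'wrist_torque': array([ 0.008,  0.051, -0.017]), 'grip_width': 0.1763922493540723}
```

>>> carry_out([
  {"x":0.007,"y":-0.0006,"z":0,"ax":0,"ay":0,"az":0,"hand":-1},
  {"x":0.014,"y":-0.0012,"z":0,"ax":0,"ay":0,"az":0,"hand":-1},
  {"x":0.021,"y":-0.0018,"z":0,"ax":0,"ay":0,"az":0,"hand":-1},
  {"x":0.028,"y":-0.0024,"z":0,"ax":0,"ay":0,"az":0,"hand":-1},
  {"x":0.033,"y":-0.0029,"z":0,"ax":0,"ay":0,"az":0,"hand":-1},
])

```text
time_s: 12.28
eef_pos: [513.8, -4.9, 82.0]
ee_rot: [0.03, -0.706, 0.03, 0.706]
force: [-0.1, -0.7, -0.3]
grip_width: 0.18
```

```bash
python3 st.py
```

```text
{'eef_pos': array([513.77 ,  -4.923,  81.952]), 'ee_rot': array([ 0.03 , -0.706,  0.03 ,  0.706]), 'force': array([-0.088, -0.722, -0.278]), 'wrist_torque': array([-0.014,  0.01 , -0.028]), 'grip_width': 0.17959412739683023}
```

Nose is near box x 50. From here I'll feel forward in 2-3 mm steps, so that an unexpected stop stays well under 15 N.

>>> carry_out([
  {"x":0.0015,"y":-0.0001,"z":0,"ax":0,"ay":0,"az":0,"hand":-1},
  {"x":0.003,"y":-0.0003,"z":0,"ax":0,"ay":0,"az":0,"hand":-1},
  {"x":0.004,"y":-0.0004,"z":0,"ax":0,"ay":0,"az":0,"hand":-1},
])

```text
time_s: 12.65
eef_pos: [517.3, -5.3, 82.0]
ee_rot: [0.03, -0.706, 0.03, 0.706]
force: [-0.2, -0.3, -1.2]
grip_width: 0.176
```

```bash
python3 - <<'E'
from h import *
# nose x in picture 5 relative to box, then carried by arm travel
n=ray("top",(207,218.8),104.4)[0];print("nose img5",n.round(1),"box x",((n[0]-575.6)/.9964).round(1),"nominal",((374.7-575.6)/.9964+112).__round__(1))
E
```

```text
nose img5 [492.2  -4.  104.4] box x -83.7 nominal -89.6
```

>>> carry_out([
  {"x":0.001,"y":-0.0001,"z":0,"ax":0,"ay":0,"az":0,"hand":-1},
  {"x":0.002,"y":-0.0002,"z":0,"ax":0,"ay":0,"az":0,"hand":-1},
  {"x":0.002,"y":-0.0002,"z":0,"ax":0,"ay":0,"az":0,"hand":-1},
])

```text
time_s: 13.02
eef_pos: [519.4, -5.5, 82.0]
ee_rot: [-0.03, 0.706, -0.03, -0.706]
force: [-0.1, -0.3, -1.0]
grip_width: 0.172
```

>>> carry_out([
  {"x":0.001,"y":-0.0001,"z":0,"ax":0,"ay":0,"az":0,"hand":-1},
  {"x":0.002,"y":-0.0002,"z":0,"ax":0,"ay":0,"az":0,"hand":-1},
  {"x":0.002,"y":-0.0002,"z":0,"ax":0,"ay":0,"az":0,"hand":-1},
])

```text
time_s: 13.4
eef_pos: [521.4, -5.7, 82.0]
ee_rot: [-0.03, 0.706, -0.03, -0.706]
force: [0.2, -0.3, -0.4]
grip_width: 0.178
```

>>> carry_out([
  {"x":0.001,"y":-0.0001,"z":0,"ax":0,"ay":0,"az":0,"hand":-1},
  {"x":0.002,"y":-0.0002,"z":0,"ax":0,"ay":0,"az":0,"hand":-1},
  {"x":0.002,"y":-0.0002,"z":0,"ax":0,"ay":0,"az":0,"hand":-1},
])

```text
time_s: 13.78
eef_pos: [523.1, -5.8, 81.9]
ee_rot: [0.03, -0.706, 0.03, 0.707]
force: [-2.2, 0.3, 1.2]
grip_width: 0.179
```

>>> carry_out([
  {"x":0.0005,"y":0,"z":0,"ax":0,"ay":0,"az":0,"hand":-1},
  {"x":0.001,"y":-0.0001,"z":0,"ax":0,"ay":0,"az":0,"hand":-1},
  {"x":0.001,"y":-0.0001,"z":0,"ax":0,"ay":0,"az":0,"hand":-1},
])

```text
time_s: 14.15
eef_pos: [523.1, -5.7, 81.9]
ee_rot: [0.03, -0.705, 0.03, 0.708]
force: [-8.3, 0.8, 5.4]
grip_width: 0.179
```

Stop met: no further travel at x 523.1 and the force rose to 8 N. I'll ease off, release and raise.

>>> carry_out([
  {"x":-0.0009,"y":0.0001,"z":0,"ax":0,"ay":0,"az":0,"hand":-1},
  {"x":-0.0009,"y":0.0001,"z":0,"ax":0,"ay":0,"az":0,"hand":-1},
  {"x":-0.0009,"y":0.0001,"z":0,"ax":0,"ay":0,"az":0,"hand":-1},
])

```text
time_s: 14.52
eef_pos: [523.1, -5.8, 81.9]
ee_rot: [0.03, -0.706, 0.03, 0.707]
force: [-4.7, 0.7, 2.7]
grip_width: 0.178
```

>>> carry_out([
  {"x":0,"y":0,"z":0,"ax":0,"ay":0,"az":0,"hand":-0.2},
  {"x":0,"y":0,"z":0,"ax":0,"ay":0,"az":0,"hand":0},
  {"x":0,"y":0,"z":0.01,"ax":0,"ay":0,"az":0,"hand":0},
  {"x":0,"y":0,"z":0.05,"ax":0,"ay":0,"az":0,"hand":0},
  {"x":0,"y":0,"z":0.11,"ax":0,"ay":0,"az":0,"hand":0},
])

```text
time_s: 15.15
eef_pos: [522.9, -5.8, 193.0]
ee_rot: [0.03, -0.706, 0.03, 0.707]
force: [1.2, -0.4, -0.5]
grip_width: 0.5
```

>>> carry_out([
  {"x":-0.01,"y":-0.05,"z":0.04,"ax":0,"ay":0,"az":0,"hand":0},
  {"x":-0.01,"y":-0.11,"z":0.04,"ax":0,"ay":0,"az":0,"hand":0},
  {"x":-0.01,"y":-0.17,"z":0.04,"ax":0,"ay":0,"az":0,"hand":0},
  {"x":-0.01,"y":-0.23,"z":0.04,"ax":0,"ay":0,"az":0,"hand":0},
  {"x":-0.01,"y":-0.23,"z":0.04,"ax":0,"ay":0,"az":0,"hand":0},
])

```text
time_s: 15.78
eef_pos: [512.9, -239.4, 232.2]
ee_rot: [-0.031, 0.707, -0.032, -0.706]
force: [-0.1, -0.1, 0.4]
grip_width: 0.503
```

```bash
python3 - <<'E'
from h import *
import st
a=viewer.capture("scene");b=viewer.capture("top")
cv2.imwrite("pics/scene6.png",a);cv2.imwrite("pics/top6.png",b)
z=lambda im,x0,y0,w,h:cv2.resize(im[y0:y0+h,x0:x0+w],None,fx=5,fy=5,interpolation=cv2.INTER_CUBIC)
cv2.imwrite("pics/z6.png",np.hstack([z(a,180,140,75,115),z(b,175,130,75,115)]))
E
```

```text
{'eef_pos': array([ 512.892, -239.392,  232.17 ]), 'ee_rot': array([-0.031,  0.707, -0.032, -0.706]), 'force': array([-0.08 , -0.145,  0.385]), 'wrist_torque': array([ 0.007, -0.036,  0.022]), 'grip_width': 0.5032248351091546}
```

View pics/z6.png

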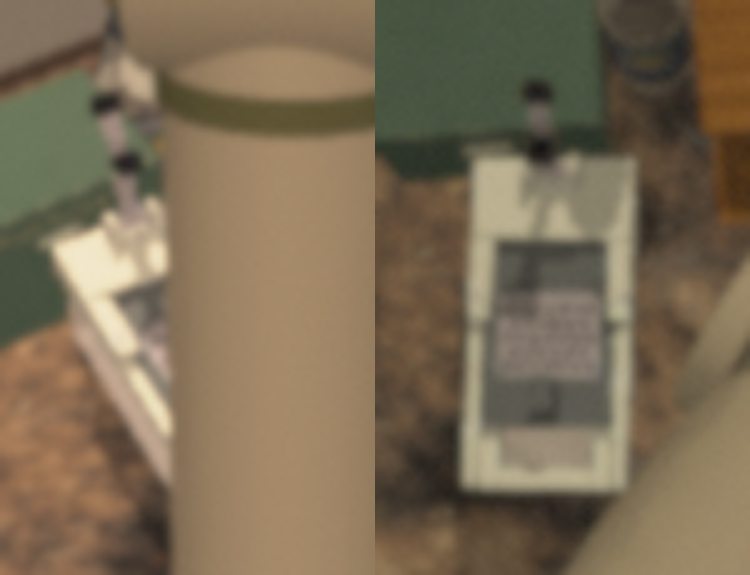

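The insert lies straight in the guides with the clip still open. I'll check from this picture where its nose must be.

```bash
python3 - <<'E'
from h import *
g=cv2.cvtColor(cv2.imread("pics/top6.png"),cv2.COLOR_BGR2GRAY).astype(float)
def col(u,a,b): return g[a:b,u].astype(int)
for u in(202,204,276-65): print(u,"rear",list(zip(range(208,232),col(u,208,232))))
print("hood",col(204,170,190),170)
# sub-pixel: max gradient
def ed(u0,u1,a,b,s):
    p=g[a:b,u0:u1].mean(1);d=np.diff(p)*s;k=int(np.argmax(d));w=np.clip(d[max(k-2,0):k+3],0,None);return a+.5+(np.arange(max(k-2,0),max(k-2,0)+len(w))*w).sum()/w.sum()
r=ed(199,204,208,222,1);f=ed(199,204,222,236,-1);h=ed(201,206,172,186,-1);bk=ed(199,204,155,168,1)
R=ray("top",(201.5,r),76)[0];F=ray("top",(201.5,f),70)[0];H=ray("top",(203.5,h),84)[0];B=ray("top",(201.5,bk),84)[0]
print(r,f,h,bk,"rear",R.round(1),"front",F.round(1),"hood",H.round(1),"back",B.round(1))
k=.9964
print("nose by front(-108):",-108+(R-F)[0]/k+130,"by hood(57):",57+(R-H)[0]/k+130,"span hood-front",(H-F)[0]/k,"exp 165","back-front",(B-F)[0]/k)
E
```

```text
202 rear [(208, np.int64(89)), (209, np.int64(90)), (210, np.int64(89)), (211, np.int64(90)), (212, np.int64(90)), (213, np.int64(90)), (214, np.int64(95)), (215, np.int64(112)), (216, np.int64(130)), (217, np.int64(138)), (218, np.int64(136)), (219, np.int64(135)), (220, np.int64(134)), (221, np.int64(136)), (222, np.int64(143)), (223, np.int64(155)), (224, np.int64(170)), (225, np.int64(172)), (226, np.int64(165)), (227, np.int64(139)), (228, np.int64(94)), (229, np.int64(56)), (230, np.int64(44)), (231, np.int64(50))]
204 rear [(208, np.int64(89)), (209, np.int64(90)), (210, np.int64(89)), (211, np.int64(89)), (212, np.int64(88)), (213, np.int64(88)), (214, np.int64(91)), (215, np.int64(111)), (216, np.int64(130)), (217, np.int64(139)), (218, np.int64(140)), (219, np.int64(138)), (220, np.int64(137)), (221, np.int64(136)), (222, np.int64(139)), (223, np.int64(149)), (224, np.int64(164)), (225, np.int64(171)), (226, np.int64(165)), (227, np.int64(139)), (228, np.int64(97)), (229, np.int64(53)), (230, np.int64(42)), (231, np.int64(44))]
211 rear [(208, np.int64(77)), (209, np.int64(
[... 187 characters left out ...]
nt64(141)), (219, np.int64(143)), (220, np.int64(144)), (221, np.int64(145)), (222, np.int64(149)), (223, np.int64(160)), (224, np.int64(172)), (225, np.int64(175)), (226, np.int64(167)), (227, np.int64(141)), (228, np.int64(95)), (229, np.int64(58)), (230, np.int64(47)), (231, np.int64(43))]
hood [149 159 171 175 176 171 161 136  96  72  72  75  77  74  73  69  66  66
  82  91] 170
215.3273092369478 227.61317829457363 177.239837398374 161.0450643776824 rear [509.2  16.5  76. ] front [470.8  19.3  70. ] hood [631.7   2.7  84. ] back [686.8   6.4  84. ]
nose by front(-108): 60.56215715083462 by hood(57): 64.09546610876995 span hood-front 161.46669104206467 exp 165 back-front 216.7724945312534
```

The nose sits at about box x 60-64, inside the 60-82 range, and it stopped hard there. Going back to the clip.

>>> carry_out([
  {"x":0.01,"y":0.055,"z":0,"ax":0,"ay":0,"az":0,"hand":0},
  {"x":0.025,"y":0.11,"z":0,"ax":0,"ay":0,"az":0,"hand":0},
  {"x":0.05,"y":0.16,"z":0,"ax":0,"ay":0,"az":0,"hand":0},
  {"x":0.09,"y":0.2,"z":0,"ax":0,"ay":0,"az":0,"hand":0},
  {"x":0.145,"y":0.217,"z":0,"ax":0,"ay":0,"az":0,"hand":0},
])

```text
time_s: 16.5
eef_pos: [659.1, -14.5, 233.8]
ee_rot: [-0.029, 0.707, -0.029, -0.706]
force: [0.3, 0.3, 0.5]
grip_width: 0.498
```

>>> carry_out([
  {"x":0.043,"y":0,"z":0,"ax":0,"ay":0,"az":0,"hand":0},
  {"x":0.043,"y":0,"z":0,"ax":0,"ay":0,"az":0,"hand":0},
  {"x":0.043,"y":0,"z":-0.04,"ax":0,"ay":0,"az":0,"hand":0},
  {"x":0.043,"y":0,"z":-0.081,"ax":0,"ay":0,"az":0,"hand":0},
  {"x":0.043,"y":0,"z":-0.081,"ax":0,"ay":0,"az":0,"hand":0},
])

```text
time_s: 17.12
eef_pos: [699.4, -17.6, 149.1]
ee_rot: [0.03, -0.704, 0.029, 0.708]
force: [-0.1, 0.1, 1.0]
grip_width: 0.503
```

>>> carry_out([
  {"x":0,"y":0,"z":0.001,"ax":0,"ay":0,"az":0,"hand":0},
  {"x":0,"y":0,"z":0.001,"ax":0,"ay":0,"az":0,"hand":0},
])

```text
time_s: 17.38
eef_pos: [702.1, -18.8, 154.7]
ee_rot: [-0.03, 0.708, -0.03, -0.705]
force: [-0.0, 0.2, 0.2]
grip_width: 0.497
```

>>> carry_out([
  {"x":0,"y":-0.0033,"z":-0.0015,"ax":0,"ay":0,"az":0,"hand":0},
  {"x":0,"y":-0.0033,"z":-0.0015,"ax":0,"ay":0,"az":0,"hand":-0.4},
  {"x":0,"y":-0.0033,"z":-0.0015,"ax":0,"ay":0,"az":0,"hand":-1},
  {"x":0,"y":-0.0033,"z":-0.0015,"ax":0,"ay":0,"az":0,"hand":-1},
  {"x":0,"y":-0.0033,"z":-0.0015,"ax":0,"ay":0,"az":0,"hand":-1},
], grip_force=30)

```text
time_s: 18.0
eef_pos: [701.5, -22.3, 150.7]
ee_rot: [-0.03, 0.707, -0.03, -0.706]
force: [-1.3, -1.8, 2.0]
grip_width: 0.199
```

```bash
python3 st.py
```

```text
{'eef_pos': array([701.472, -22.318, 150.682]), 'ee_rot': array([-0.03 ,  0.707, -0.03 , -0.706]), 'force': array([-1.267, -1.778,  1.985]), 'wrist_torque': array([-0.248,  0.082,  0.004]), 'grip_width': 0.19936661048919035}
```

Clip held at 1.75 rad. Lowering along the reverse arc.

>>> carry_out([
  {"x":-0.0118,"y":0.001,"z":0.003,"ax":0,"ay":0,"az":0,"hand":-1},
  {"x":-0.0278,"y":0.0024,"z":0.0043,"ax":0,"ay":0,"az":0,"hand":-1},
  {"x":-0.0437,"y":0.0038,"z":0.0023,"ax":0,"ay":0,"az":0,"hand":-1},
  {"x":-0.059,"y":0.0051,"z":-0.0028,"ax":0,"ay":0,"az":0,"hand":-1},
  {"x":-0.073,"y":0.0063,"z":-0.0108,"ax":0,"ay":0,"az":0,"hand":-1},
])

```text
time_s: 18.62
eef_pos: [629.4, -15.9, 141.9]
ee_rot: [-0.03, 0.709, -0.03, -0.704]
force: [1.8, 0.8, 6.5]
grip_width: 0.204
```

```bash
python3 st.py
```

```text
{'eef_pos': array([629.417, -15.854, 141.914]), 'ee_rot': array([-0.03 ,  0.709, -0.03 , -0.704]), 'force': array([1.773, 0.806, 6.514]), 'wrist_torque': array([ 0.025, -0.438, -0.015]), 'grip_width': 0.20439926516682486}
```

>>> carry_out([
  {"x":-0.0093,"y":0.0008,"z":-0.0077,"ax":0,"ay":0,"az":0,"hand":-1},
  {"x":-0.0172,"y":0.0015,"z":-0.0168,"ax":0,"ay":0,"az":0,"hand":-1},
  {"x":-0.0238,"y":0.0021,"z":-0.027,"ax":0,"ay":0,"az":0,"hand":-1},
  {"x":-0.0273,"y":0.0024,"z":-0.0342,"ax":0,"ay":0,"az":0,"hand":-1},
  {"x":-0.0294,"y":0.0025,"z":-0.0396,"ax":0,"ay":0,"az":0,"hand":-1},
])

```text
time_s: 19.25
eef_pos: [598.3, -13.0, 99.6]
ee_rot: [0.03, -0.706, 0.03, 0.707]
force: [-4.4, 1.4, 1.3]
grip_width: 0.203
```

```bash
python3 st.py
```

```text
{'eef_pos': array([598.323, -12.969,  99.648]), 'ee_rot': array([ 0.03 , -0.706,  0.03 ,  0.707]), 'force': array([-4.402,  1.418,  1.276]), 'wrist_torque': array([ 0.17 ,  0.393, -0.043]), 'grip_width': 0.20314941036112438}
```

>>> carry_out([
  {"x":-0.001,"y":0.0001,"z":-0.003,"ax":0,"ay":0,"az":0,"hand":-1},
  {"x":-0.0017,"y":0.0002,"z":-0.006,"ax":0,"ay":0,"az":0,"hand":-1},
  {"x":-0.0022,"y":0.0002,"z":-0.0085,"ax":0,"ay":0,"az":0,"hand":-1},
  {"x":-0.0025,"y":0.0002,"z":-0.01,"ax":0,"ay":0,"az":0,"hand":-1},
  {"x":-0.0025,"y":0.0002,"z":-0.01,"ax":0,"ay":0,"az":0,"hand":-1},
])

```text
time_s: 19.88
eef_pos: [595.9, -12.7, 89.6]
ee_rot: [0.03, -0.706, 0.03, 0.707]
force: [-6.5, 1.1, 2.3]
grip_width: 0.206
```

```bash
python3 st.py
```

```text
{'eef_pos': array([595.854, -12.742,  89.588]), 'ee_rot': array([ 0.03 , -0.706,  0.03 ,  0.707]), 'force': array([-6.466,  1.083,  2.251]), 'wrist_torque': array([ 0.211,  0.619, -0.082]), 'grip_width': 0.20610054283590334}
```

>>> carry_out([
  {"x":-0.001,"y":0,"z":-0.0005,"ax":0,"ay":0,"az":0,"hand":-1},
  {"x":-0.001,"y":0,"z":-0.001,"ax":0,"ay":0,"az":0,"hand":-1},
  {"x":-0.001,"y":0,"z":-0.001,"ax":0,"ay":0,"az":0,"hand":-1},
])

```text
time_s: 20.25
eef_pos: [595.7, -12.9, 89.1]
ee_rot: [-0.03, 0.707, -0.03, -0.706]
force: [-0.2, 4.9, 0.1]
grip_width: 0.202
```

```bash
python3 st.py
```

```text
{'eef_pos': array([595.715, -12.866,  89.072]), 'ee_rot': array([-0.03 ,  0.707, -0.03 , -0.706]), 'force': array([-0.237,  4.863,  0.073]), 'wrist_torque': array([ 0.647, -0.165,  0.025]), 'grip_width': 0.20150029435800165}
```

Forces are small and the clip is at about 0.03-0.05 rad, so I'll release gently and rise clear.

>>> carry_out([
  {"x":0,"y":0,"z":0,"ax":0,"ay":0,"az":0,"hand":-0.3},
  {"x":0,"y":0,"z":0,"ax":0,"ay":0,"az":0,"hand":0},
  {"x":0,"y":0,"z":0,"ax":0,"ay":0,"az":0,"hand":0},
  {"x":0,"y":0,"z":0.04,"ax":0,"ay":0,"az":0,"hand":0},
  {"x":0,"y":0,"z":0.1,"ax":0,"ay":0,"az":0,"hand":0},
])

```text
time_s: 20.88
eef_pos: [594.7, -13.2, 188.9]
ee_rot: [0.03, -0.705, 0.03, 0.708]
force: [1.4, 0.2, 0.7]
grip_width: 0.497
```

>>> carry_out([
  {"x":-0.02,"y":-0.05,"z":0.03,"ax":0,"ay":0,"az":0,"hand":0},
  {"x":-0.05,"y":-0.1,"z":0.05,"ax":0,"ay":0,"az":0,"hand":0},
  {"x":-0.08,"y":-0.15,"z":0.05,"ax":0,"ay":0,"az":0,"hand":0},
  {"x":-0.08,"y":-0.21,"z":0.05,"ax":0,"ay":0,"az":0,"hand":0},
  {"x":-0.08,"y":-0.23,"z":0.05,"ax":0,"ay":0,"az":0,"hand":0},
])

```text
time_s: 21.5
eef_pos: [514.8, -246.1, 239.0]
ee_rot: [0.031, -0.706, 0.031, 0.706]
force: [0.6, 0.2, -0.1]
grip_width: 0.501
```

```bash
python3 - <<'E'
from h import *
import st
a=viewer.capture("scene");b=viewer.capture("top")
cv2.imwrite("pics/top7.png",b)
z=lambda im,x0,y0,w,h:cv2.resize(im[y0:y0+h,x0:x0+w],None,fx=5,fy=5,interpolation=cv2.INTER_CUBIC)
cv2.imwrite("pics/z7.png",np.hstack([z(a,180,140,75,115),z(b,175,130,75,115)]))
g0=cv2.cvtColor(cv2.imread("pics/top0.png"),cv2.COLOR_BGR2GRAY).astype(float)
def cen(g,u,v,r,th):
    a=np.clip(th-g[v-r:v+r+1,u-r:u+r+1],0,None);yy,xx=np.mgrid[v-r:v+r+1,u-r:u+r+1];return np.array([(a*xx).sum(),(a*yy).sum()])/a.sum()
g=cv2.cvtColor(b,cv2.COLOR_BGR2GRAY).astype(float)
print("barrel",cen(g0,209,187,4,65),cen(g,209,187,4,65),"expected shut vs .03/.09:",proj("top",[[595.3,-13.2,104],[595.6,-13.2,106.4],[596.2,-13.2,111]]))
p=g[208:222,199:204].mean(1);d=np.clip(np.diff(p),0,None);print("rear row",208.5+(np.arange(13)*d*(d>5)).sum()/(d*(d>5)).sum())
E
```

```text
{'eef_pos': array([ 514.835, -246.108,  238.998]), 'ee_rot': array([ 0.031, -0.706,  0.031,  0.706]), 'force': array([ 0.571,  0.158, -0.128]), 'wrist_torque': array([ 0.006, -0.006, -0.008]), 'grip_width': 0.5005219901922263}
barrel [208.36206897 186.61206897] [208.3976378  186.74015748] expected shut vs .03/.09: [[208.19595897 186.32562366]
 [208.088963   186.05600929]
 [207.88225295 185.52848456]]
rear row 215.36602870813397
```

View pics/z7.png

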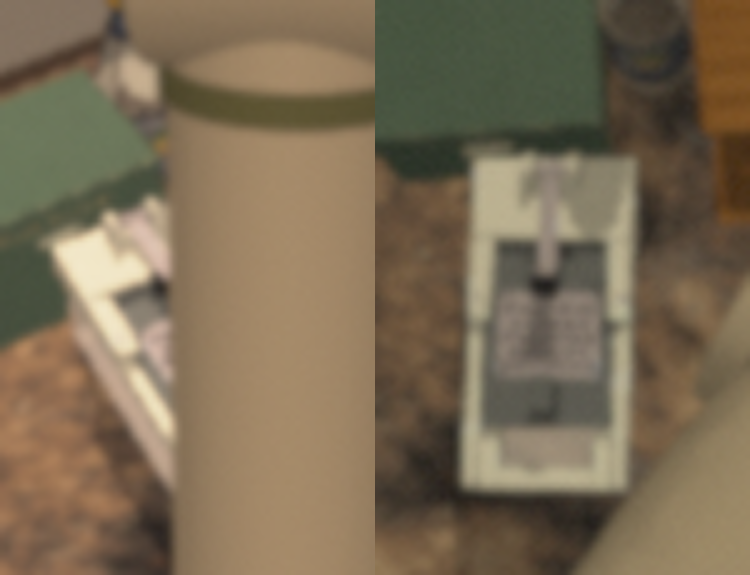

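```bash
python3 -c "
from rig import finish_job;print(finish_job())"
```

```text
the job is handed in; nothing more can be done
None
```

I lifted the clip until it stood open, then slid the toothed grating insert along the guides to the stop bar. I then lowered the clip by hand onto the insert and handed the job in at about 22 s of the 72 s. No verdict was reported.

**Stop:** the insert stopped dead with its nose at about box x 60–64, inside the 60–82 range. The highest stop force I read was about 8 N (limit 15 N), and I eased off before letting go. The three estimates of the nose position, one by arm and two from the picture, differed by up to about 5 mm. I relied on the hard stop by feel, not on the pictures.

**Clip:** it was released at about 0.03–0.05 rad with small forces on the gripper. In the last top view the barrel sits within 0.2 px of where it was when shut. Resting outside the pocket would have moved it about 0.8 px.

**Insert:** its rear edge did not move when the clip came down (row 215.33 before, 215.37 after). It looks straight in the guides.

**Going in:** the nose first touched a wall top with about 3 N, and a 1 mm shift to the left let it drop between the walls.

**Not checked:** the clip's pressing force on the insert can't be read from here. I also did not measure the slicing insert, onion, lemon or garlic again; the arm kept well away from them and showed no unexplained contact. At the end the arm is clear of everything.

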